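Rebuild a round LED lamp on its heat sink

ROBOT

A 6-joint arm with a two-finger parallel gripper is mounted at the origin on the work surface. World frame = base frame: x ahead of the robot, y to its left, z up, the work surface at z = 0. Lengths are in mm, angles in rad, forces in N, time in s.
With the tool pointing down it reaches from about 275 to 850 mm from the base axis. Payload 5.2 kg.
Tool frame: the origin (TCP) lies midway between the tips of the shut fingers; the grasp point (between the pads) lies behind it (manip.tcp_to_grasp is the z of the grasp point in the tool frame, in mm); z points along the fingers, y is the line along which they close (so a half turn about z gives the same grasp; the last joint's range is limited). The gripper opens to 85 mm and grips with 20 to 120 N. Pads are 22 mm wide; open, the fingers measure 114 mm over their backs; the gripper's body (76 mm by 85 mm) begins 54 mm behind the grasp point. The pads swing forward as they close: fully open they stand 13 mm farther back than shut.
Start: joints at [-1.523, 0.259, 1.535, -0, 1.348, -0.203], TCP at [136.519, -532.792, 231.31] pointing down, gripper open.
Joint ranges: [-3.14, 3.14], [-0.91, 2.08], [0.19, 2.58], [-1.22, 4.36], [0.22, 2.71], [-3.12, 3.12]. Speed limits (rad/s): [2.57, 2.57, 3.14, 3.14, 3.14, 3.14].

INTERFACE

Orientations are given as [roll, pitch, yaw] about the fixed x, y, z axes, in that order (R = Rz(yaw) Ry(pitch) Rx(roll)).
In Python, from bench import manip gives the robot as it stands.
- The arm moves only by the shell command python3 -m handwheel 'ROWS' [OPENING]. ROWS is a JSON object of lists of equal length, an entry for each row: "delta_pos": the shift along the tool's x, y, z as a fraction of full scale, a list of three; "rotation": the turn, a rotation vector about the tool's x, y, z as a fraction of full scale, a list of three. In form: {"delta_pos": [[tx, ty, tz], ...], "rotation": [[ax, ay, az], ...]}. A call has 1 to 12 rows; each row shifts and turns the commanded pose from where the row before left it, along the tool's axes as they then stand; what a row does not reach is not made up. Full scale, the value 1, is 4 cm for a shift and 0.15 rad for a turn. A row lasts 1/10 s, in which the tool goes at most 50 mm and 8.59 degrees, less where a joint would pass 70% of its speed; a pose out of reach is approached as far as the arm can. A call with a number of a shift or a turn outside -1 to 1 is refused whole. A call with a gripper value outside its range is refused whole. OPENING is the opening, from 0 (shut) to 1 (fully open), set as the call begins (- or left out, the last holds). The fingers move at their own pace and stop on an object; the grip force is fixed at half the most. Time passes only in rows, so rows that do not move let the fingers close. It gives the time, the measured TCP pose, the force, the opening and the grip force at its end, in the units of the state.
- manip.observe(): the state, without advancing time (a new reading comes with each control period).
- manip.get_image(name): name is "side" or "top" or "wrist"; returns the picture (384x512x3 uint8, red, green, blue); there is no depth.
- manip.get_calibration(name): a dict with "vfov" (degrees; the focal length in pixels is half the picture's height over the tangent of half this angle, whatever the lens; pixels are square), "cx", "cy" (the principal point, pixels), "T" (4x4, takes a point from camera to world coordinates); the wrist camera has in their place "T_tool_cam" (4x4, takes a point from camera to tool coordinates, whose origin is the TCP and whose axes are the flange's). Camera axes: x right, y down, z forward; pixel columns grow to the right and rows downward; lengths in mm; the calibration is good to about 2 mm. A picture is of the moment at which its call begins: read the wrist's pose just before it. get_calibration takes no time and is no camera call.
- manip.sign_off(): hands the job in; it is judged then, once.
The state is a dict: "time": time; "joint_positions": joint angles; "joint_velocities": joint speeds; "joint_torque": joint torques, N m; "eef_pos": TCP position; "orientation": TCP orientation; "force": force on the tool from outside, world axes, zero at the start; "torque": the same for the moment, N m; "grip_width": opening from 0.0 (shut) to 1.0 (fully open); "finger_force": force on a finger pad.
Only numpy, scipy, OpenCV 4.12 (cv2) and the standard library are available. Lean on these libraries where they do the work, as an engineer would, in place of code of your own. Each camera call takes 0.05 s, during which the arm holds its last target. There are 200 camera calls.

TASK

Rebuild the LED lamp on the black round heat sink: lay the plain copper spreader disc in the middle of its top, then the good white LED board (LEDs up) squarely on the disc, and finally put the white cover, rim down, over both so that its rim sits flat on the heat sink, all centred in the printed ring. Set each part down gently, never drop it, and leave the burnt dark board, the tweezers, the screw jar and the solder reel where they are.

Things in the scene. Friction and masses are not known exactly. Their poses are not given: they have to be found in the camera images.
- heat_sink: Black round finned heat sink, 120 mm diameter, 20 mm high, fixed to the bench (its place differs from start to start). Flat top with a white dot at its centre and a white printed ring of about 76 mm diameter (flat paint, no groove). Origin: centre of its underside, on the bench; z up.
- sink_top (a point): Centre of the heat sink's flat top, 20 mm above the bench: the centre of the stack.
- spreader: Plain bare copper disc, loose, 52 mm diameter, 8 mm thick, about 140 g, both faces alike. Lies flat on the bench at the start. Origin: centre of its underside; z up.
- led_board: Good LED board, loose: white-topped round board, 52 mm diameter, 8 mm thick, about 45 g, with ten small yellow LEDs standing about 2 mm above its top face. Lies flat on the bench, LEDs up, at the start. Origin: centre of its underside; z points out of the LED face.
- cover: Opaque white round cover, loose, about 40 g, like a shallow cup upside down: outside diameter 68 mm, height 25 mm, wall 3 mm (inside diameter 62 mm, so 5 mm of play all round the 52 mm discs), 21 mm deep inside, closed flat top 4 mm thick. Lies rim down on the bench at the start. Origin: centre of its open rim plane (the underside); z points to its closed top.
- burnt_board: Old burnt LED board, dark brown with black spots, 52 mm diameter, 8 mm thick, loose; lies flat on the bench. To be left alone. Origin: centre of its underside.
- tweezers: Steel tweezers with a red grip, 130 mm long, 14 mm wide, 9 mm high, loose, lying on the bench between the robot and the heat sink. To be left alone. Origin: middle of the underside; x along the length.
- screw_jar: Small whitish jar with red cap, 44 mm diameter, 50 mm high, loose, beyond the heat sink. To be left alone. Origin: centre of its underside.
- solder_reel: Blue reel, 56 mm diameter, 40 mm high, loose, standing beyond the heat sink. To be left alone. Origin: centre of its underside.

How it is judged (in metres and radians):
On the way, in this order (a step that is already met when the one before it is completed fails the run):
1. the spreader disc lies flat on the heat sink's top, its centre within 6 mm of the sink's centre (horizontal distance between spreader and sink_top below 0.006 m and height (world z) of spreader between 0.018 and 0.0225 m and angle between spreader's own z axis and vertical below 0.08 rad), for 0.2 s.
2. the LED board lies flat, LEDs up, on the spreader, its centre within 6 mm of the sink's centre, with the spreader still in place (all of step 1 and horizontal distance between led_board and sink_top below 0.006 m and height (world z) of led_board between 0.0255 and 0.031 m and angle between led_board's own z axis and vertical below 0.08 rad), for 0.2 s.
At the end, for the whole second after the job is handed in: Spreader flat on the heat sink, LED board on it, LEDs up, both within 6 mm of the sink's centre; cover upright over both, rim on the heat sink (within 2.5 mm in height), within 7 mm of its centre; all level within 0.08 rad and at rest (all of step 2 and horizontal distance between cover and sink_top below 0.007 m and height (world z) of cover between 0.0175 and 0.0225 m and angle between cover's own z axis and vertical below 0.08 rad and linear speed of each of spreader, led_board, cover below 0.02 m/s); the robot touches nothing.
It fails at once if the spreader, LED board or cover is dropped: it falls unheld, faster than 0.35 m/s, with its underside more than 42 mm above the bench ((height (world z) of spreader above 0.042 m and contact force between spreader and the fingers below 0.05 N and linear speed of spreader above 0.35 m/s) or (height (world z) of led_board above 0.042 m and contact force between led_board and the fingers below 0.05 N and linear speed of led_board above 0.35 m/s) or (height (world z) of cover above 0.042 m and contact force between cover and the fingers below 0.05 N and linear speed of cover above 0.35 m/s)).
It fails at once if the burnt board is moved by more than 25 mm (distance of burnt_board from where it was at the start of the episode above 0.025 m).
It fails at once if the tweezers is moved by more than 25 mm (distance of tweezers from where it was at the start of the episode above 0.025 m).
It fails at once if the screw jar is moved by more than 25 mm (distance of screw_jar from where it was at the start of the episode above 0.025 m).
It fails at once if the solder reel is moved by more than 25 mm (distance of solder_reel from where it was at the start of the episode above 0.025 m).
It also fails if it takes over 70 s, if anything falls off the work surface, if the arm or the gripper's body presses on something with over 40 N, if the wrist force passes 120 N, or if a joint passes its speed limit or range.

## Working session

There is one attempt and no reset: what is moved stays moved. The work goes in short steps, Python scripts to look and compute and a shell command to move; the robot and the scene stay as the last step left them, time stands still between calls to the robot, and variables do not carry over. Pictures are saved under pics/ and viewed, at most 15 in all, crops included, and the job is handed in when it is done.

```bash
mkdir -p pics; cat > h.py <<'E'
import numpy as np,cv2
from bench import manip
def save(n,f):
    im=manip.get_image(n); cv2.imwrite(f,im[:,:,::-1]); return im
E
python3 - <<'E'
from h import *
s=manip.observe(); print(s); print(manip.tcp_to_grasp)
a=save('top','pics/t0.png');b=save('side','pics/s0.png')
for n in('top','side','wrist'): print(n,manip.get_calibration(n))
E
```

```text
{'time': 0.0, 'joint_positions': array([-1.52278392e+00,  2.59352011e-01,  1.53610342e+00,  3.58088611e-05,
        1.34797155e+00, -2.02782701e-01]), 'joint_velocities': array([ 7.18232489e-05, -1.74508061e-03, -8.19764864e-05, -1.87570002e-03,
        5.17354877e-04, -1.77614666e-03]), 'joint_torque': array([ 6.64029485e-04, -4.46026433e+01, -2.90560716e+01, -1.98118096e-04,
        1.19569097e-02,  1.05948811e-05]), 'eef_pos': array([ 136.51433611, -532.24711692,  230.46166773]), 'orientation': array([-3.13980294e+00, -4.03619462e-04,  2.50786806e-01]), 'force': array([ 0.25422693, -0.26152863,  0.40124155]), 'torque': array([ 0.02276093, -0.00759051,  0.01604398]), 'finger_force': 0.0, 'grip_width': 1.0023118432675684}
-18.700000000000003
top {'vfov': 56.77018453077007, 'cx': 257.74787145049623, 'cy': 188.2916934549874, 'T': array([[-1.67902891e-02, -9.85529746e-01,  1.68668927e-01,
         4.29642358e+02],
       [-9.99858432e-01,  1.67345997e-02, -1.75175339e-03,
        -2.60387358e+00],
       [-1.09620190e-03, -1.68674461e-01, -9.85671205e-01,
         8.03954201e+02],
    
[... 254 characters left out ...]
],
       [-9.54425468e-02, -5.21757818e-01,  8.47737872e-01,
        -9.79947846e+02],
       [ 4.11100119e-03, -8.51824932e-01, -5.23810447e-01,
         6.78131335e+02],
       [ 0.00000000e+00,  0.00000000e+00,  0.00000000e+00,
         1.00000000e+00]])}
wrist {'vfov': 68.08612381174026, 'cx': 262.4194198492829, 'cy': 184.10391050029105, 'T_tool_cam': array([[-1.15278093e-03, -9.52897425e-01, -3.03290569e-01,
         7.71401528e+01],
       [ 9.99999193e-01, -9.36380061e-04, -8.58931588e-04,
         6.30794315e-02],
       [ 5.34478457e-04, -3.03291314e-01,  9.52897735e-01,
        -1.42471246e+02],
       [ 0.00000000e+00,  0.00000000e+00,  0.00000000e+00,
         1.00000000e+00]])}
```

View pics/t0.png

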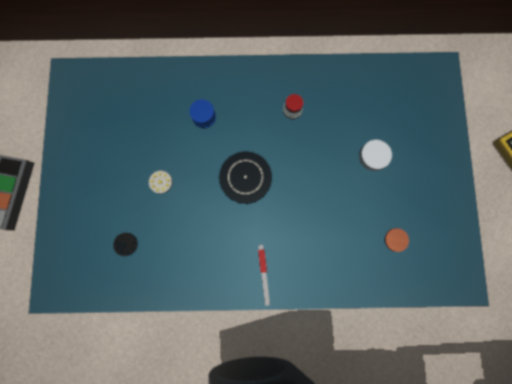

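View pics/s0.png

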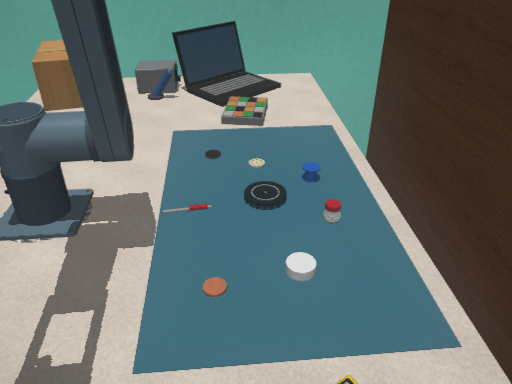

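The top view shows the spreader at (397,240), cover (377,154), heat sink (245,177) and LED board (160,182). The burnt board is at (125,244), and the tweezers run from (262,247) to (267,303). The side view shows the spreader at (215,287), cover top (301,262), sink (265,194) and board (257,163).

```bash
cat >> h.py <<'E'
def ray(n,uv,s=None):
    c=manip.get_calibration(n); f=192/np.tan(np.radians(c['vfov'])/2)
    d=np.array([(uv[0]-c['cx'])/f,(uv[1]-c['cy'])/f,1])
    if n=='wrist':
        from scipy.spatial.transform import Rotation as R
        T=np.eye(4);T[:3,:3]=R.from_euler('xyz',s['orientation']).as_matrix();T[:3,3]=s['eef_pos'];T=T@c['T_tool_cam']
    else: T=c['T']
    d=T[:3,:3]@d
    return T[:3,3],d/np.linalg.norm(d)
def onz(r,z): o,d=r; return o+d*(z-o[2])/d[2]
def tri(rs):
    A=sum(np.eye(3)-np.outer(d,d) for o,d in rs); b=sum((np.eye(3)-np.outer(d,d))@o for o,d in rs)
    p=np.linalg.solve(A,b); return p,[np.linalg.norm((np.eye(3)-np.outer(d,d))@(p-o)) for o,d in rs]
def blob(im,kind,near=None,box=None):
    h=cv2.cvtColor(im,cv2.COLOR_RGB2HSV).astype(int);H,S,V=h[...,0],h[...,1],h[...,2]
    m={'copper':(H>2)&(H<16)&(S>110)&(V>90),'white':(S<60)&(V>150),'board':(S<130)&(V>130)&((H<50)|(S<60)),'dark':V<52}[kind].astype(np.uint8)
    if box: k=np.zeros_like(m);x,y,w,g=box;k[y:y+g,x:x+w]=1;m*=k
    cs,_=cv2.findContours(m,cv2.RETR_EXTERNAL,cv2.CHAIN_APPROX_NONE)
    cs=[c for c in cs if cv2.contourArea(c)>40]
    if near: cs.sort(key=lambda c:-cv2.pointPolygonTest(c,near,True))
    else: cs.sort(key=lambda c:-cv2.contourArea(c))
    return cv2.fitEllipse(cv2.convexHull(cs[0]))
E
python3 - <<'E'
from h import *
t=manip.get_image('top');s=manip.get_image('side')
for nm,k,a,b in(('spreader','copper',(397,240),(215,287)),('cover','white',(377,154),(301,261)),('board','board',(160,182),(257,163)),('sink','dark',(230,165),(252,193))):
    try:
        ea=blob(t,k,a,(a[0]-40,a[1]-40,80,80));eb=blob(s,k,b,(b[0]-40,b[1]-40,80,80))
        p,r=tri([ray('top',ea[0]),ray('side',eb[0])]);print(nm,ea[:2],eb[:2],p.round(1),np.round(r,1))
    except Exception as e: print(nm,e)
# sink white dot
g=t[150:205,218:273].min(2);
for n,im,b in(('top',t,(245,177)),('side',s,(265,192))):
    x,y=b;c=im[y-6:y+7,x-6:x+7].min(2).astype(float);c=np.clip(c-70,0,None);yy,xx=np.mgrid[y-6:y+7,x-6:x+7]
    uv=((c*xx).sum()/c.sum(),(c*yy).sum()/c.sum());print(n,uv,onz(ray(n,uv),20).round(1))
for q in((262,247),(267,303),(202,112),(293,104),(125,244)):print(q,onz(ray('top',q),10).round(0))
E
```

```text
spreader ((396.6010437011719, 239.5983123779297), (21.601152420043945, 22.791471481323242)) ((214.2873992919922, 286.435546875), (18.776439666748047, 23.333866119384766)) [ 445.5 -311.1    4.8] [0.2 0.2]
cover ((376.56634521484375, 153.7366180419922), (27.99753189086914, 29.872026443481445)) ((300.62335205078125, 262.2735900878906), (21.37527084350586, 30.711259841918945)) [ 637.9 -274.3   24. ] [0. 0.]
board ((159.56283569335938, 181.48501586914062), (21.840009689331055, 22.952871322631836)) ((256.1922607421875, 161.92881774902344), (8.61007308959961, 15.915687561035156)) [585.4 219.8   7.5] [0.1 0.1]
sink ((245.0152587890625, 176.91783142089844), (50.02958679199219, 50.36043930053711)) ((265.1651306152344, 197.2345733642578), (22.323766708374023, 40.078948974609375)) [593.3  24.8   1.1] [0.8 0.8]
top (np.float64(244.91176470588235), np.float64(176.43382352941177)) [591.4  24.4  20. ]
side (np.float64(265.03125), np.float64(195.21428571428572)) [589.8   6.6  20. ]
(262, 247) [434. -11.  10.]
(267, 303) [315. -20.  10.]
(202, 112) [750. 124.  10.]
(293, 104) [766. -91.  10.]
(125, 244) [446. 291.  10.]
```

```bash
python3 -m handwheel '{"delta_pos":[[0,0,0],[0,0,0],[0.77,-0.55,0.2],[0.77,-0.55,0.2],[0.77,-0.55,0.2],[0.77,-0.55,0.2],[0.77,-0.55,0.2],[0.77,-0.55,0.2],[0.77,-0.55,0.2],[0.77,-0.55,0.2],[0.77,-0.55,0.2],[0.77,-0.55,0.2]],"rotation":[[0,0,0.83],[0,0,0.84],[0,0,0],[0,0,0],[0,0,0],[0,0,0],[0,0,0],[0,0,0],[0,0,0],[0,0,0],[0,0,0],[0,0,0]]}' 1
python3 -m handwheel '{"delta_pos":[[0,0,0],[0,0,0],[0,0,0]],"rotation":[[0,0,0],[0,0,0],[0,0,0]]}' 0.75
python3 - <<'E'
from h import *
s=manip.observe();print(s['eef_pos'],s['orientation'],s['time']);im=save('wrist','pics/w1.png')
e=blob(im,'copper');print(e,[onz(ray('wrist',e[0],s),z).round(1) for z in(0,8)])
E
```

```text
time: 1.4
eef_pos: [445.5, -311.6, 150.9]
orientation: [-3.142, 0.0, 0.0]
force: [1.1, -1.0, 0.3]
grip_width: 1.003
finger_force: 0.0
time: 1.7
eef_pos: [443.9, -313.3, 151.4]
orientation: [3.141, 0.0, 0.0]
force: [-0.6, 0.2, 0.2]
grip_width: 0.755
finger_force: 0.0
[ 443.89569135 -313.28037085  151.41550649] [3.14123423e+00 3.56121376e-04 1.10846642e-05] 1.7
((259.0022277832031, 169.52078247070312), (47.63568115234375, 48.69043731689453), 94.35498809814453) [array([ 443.8, -309.6,    0. ]), array([ 445.9, -309.7,    8. ])]
```

View pics/w1.png

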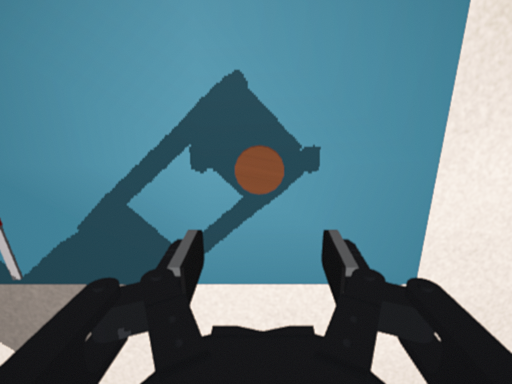

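The wrist view shows the copper disc at (259,169), between and ahead of the pads. I'll go lower and measure again.

```bash
python3 -m handwheel '{"delta_pos":[[0.05,-0.07,0.68],[0,0,0.68],[0,0,0.68],[0,0,0],[0,0,0]],"rotation":[[0,0,0],[0,0,0],[0,0,0],[0,0,0],[0,0,0]]}' 0.75
python3 - <<'E'
from h import *
s=manip.observe();print(s['eef_pos'],s['orientation'],s['time']);im=save('wrist','pics/w2.png')
e=blob(im,'copper');r=ray('wrist',e[0],s);print(e,[onz(r,z).round(1) for z in(0,8)])
t=blob(manip.get_image('top'),'copper',(397,240),(350,200,90,80))
print(tri([r,ray('top',t[0])]))
w1=dict(eef_pos=np.array([443.9,-313.28,151.4]),orientation=[3.14123,.00035,0]); print(tri([r,ray('wrist',(259,169.5),w1)]))
E
```

```text
time: 2.25
eef_pos: [445.8, -310.8, 70.1]
orientation: [-3.141, 0.0, -0.001]
force: [0.1, 0.7, -0.5]
grip_width: 0.747
finger_force: 0.0
[ 445.82653482 -310.75249082   70.14521515] [-3.14133624e+00  3.73975607e-04 -1.35392293e-03] 2.25
((261.2223815917969, 198.21432495117188), (63.365478515625, 65.90657043457031), 90.68995666503906) [array([ 443.5, -309.8,    0. ]), array([ 446.5, -309.8,    8. ])]Traceback (most recent call last):
  File "<stdin>", line 4, in <module>
  File "h.py", line 26, in blob
    return cv2.fitEllipse(cv2.convexHull(cs[0]))
                                         ~~^^^
IndexError: list index out of range
```

```bash
python3 -m handwheel '{"delta_pos":[[0.01,-0.02,0.6],[0,0,0.5],[0,0,0.3],[0,0,0.2],[0,0,0],[0,0,0]],"rotation":[[0,0,0],[0,0,0],[0,0,0],[0,0,0],[0,0,0],[0,0,0]]}' 0.75
python3 - <<'E'
from h import *
save('wrist','pics/w3.png')
E
```

```text
time: 2.95
eef_pos: [447.3, -309.6, 6.4]
orientation: [3.141, -0.001, 0.0]
force: [-1.1, -0.3, 0.5]
grip_width: 0.749
finger_force: 0.0
```

View pics/w3.png

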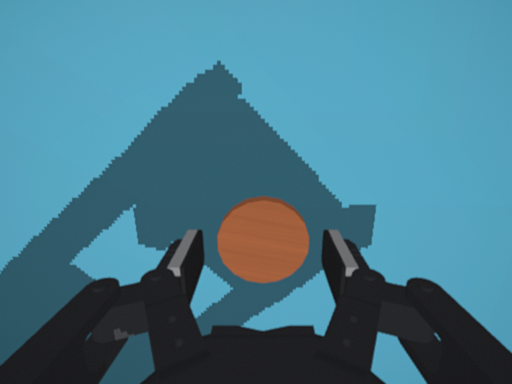

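The disc at (263,240) is centred between the pads and nothing is touching. I'll lower slowly, feeling for the bench.

```bash
python3 -m handwheel '{"delta_pos":[[0,0,0.05],[0,0,0.05],[0,0,0.05],[0,0,0]],"rotation":[[0,0,0],[0,0,0],[0,0,0],[0,0,0]]}'; python3 -m handwheel '{"delta_pos":[[0,0,0.05],[0,0,0]],"rotation":[[0,0,0],[0,0,0]]}';python3 -m handwheel '{"delta_pos":[[0,0,0.05],[0,0,0]],"rotation":[[0,0,0],[0,0,0]]}'
```

```text
time: 3.4
eef_pos: [446.7, -308.9, -0.5]
orientation: [-3.141, 0.0, 0.0]
force: [1.0, 0.9, 0.1]
grip_width: 0.748
finger_force: 0.0
time: 3.6
eef_pos: [446.7, -309.0, -2.5]
orientation: [-3.141, 0.0, 0.0]
force: [0.1, 0.2, 0.9]
grip_width: 0.75
finger_force: 0.0
time: 3.8
eef_pos: [446.7, -309.0, -4.5]
orientation: [-3.141, 0.0, 0.0]
force: [-0.3, 1.1, 0.1]
grip_width: 0.752
finger_force: 0.0
```

```bash
python3 -m handwheel '{"delta_pos":[[0,0,-0.03],[0,0,0],[0,0,0],[0,0,0],[0,0,0],[0,0,0]],"rotation":[[0,0,0],[0,0,0],[0,0,0],[0,0,0],[0,0,0],[0,0,0]]}' 0.5; python3 -m handwheel '{"delta_pos":[[0,0,-0.1],[0,0,-0.3],[0,0,-0.5],[0,0,-0.6],[0,0,0],[0,0,0]],"rotation":[[0,0,0],[0,0,0],[0,0,0],[0,0,0],[0,0,0],[0,0,0]]}'
python3 - <<'E'
from h import *
s=manip.observe();print(s['eef_pos']);save('wrist','pics/w4.png')
E
```

```text
time: 4.4
eef_pos: [447.1, -309.3, -2.6]
orientation: [3.141, -0.001, 0.0]
force: [-0.8, 0.3, 4.4]
grip_width: 0.571
finger_force: 63.8
time: 5.0
eef_pos: [447.1, -309.3, 57.5]
orientation: [3.141, -0.001, 0.0]
force: [-0.1, 0.9, -1.3]
grip_width: 0.579
finger_force: 62.2
[ 447.08582441 -309.28914004   57.49282213]
```

View pics/w4.png

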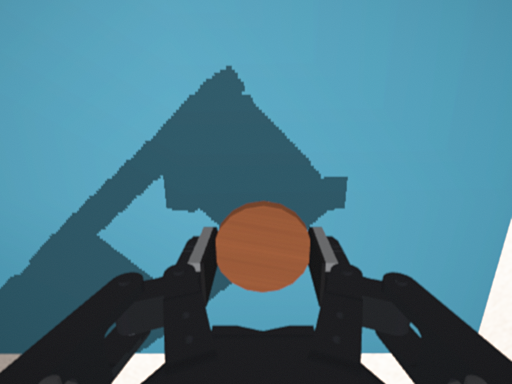

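The copper disc is held level between the pads, centred at (263,247). Next I carry it toward the sink.

```bash
python3 -m handwheel '{"delta_pos":[[0.16,-0.5,-0.3],[0.16,-0.83,-0.3],[0.16,-0.83,-0.3],[0.16,-0.83,-0.3],[0.16,-0.83,-0.2],[0.16,-0.83,-0.1],[0.16,-0.83,0],[0.16,-0.83,0],[0.16,-0.83,0],[0.16,-0.83,0],[0,-0.4,0],[0,0,0]],"rotation":[[0,0,0],[0,0,0],[0,0,0],[0,0,0],[0,0,0],[0,0,0],[0,0,0],[0,0,0],[0,0,0],[0,0,0],[0,0,0],[0,0,0]]}';python3 -m handwheel '{"delta_pos":[[0,0,0],[0,0,0]],"rotation":[[0,0,0],[0,0,0]]}'
python3 - <<'E'
from h import *
w=cv2.imread('pics/w4.png')[:,:,::-1].copy();s4=dict(eef_pos=np.array([447.09,-309.29,57.5]),orientation=np.array([3.141,-.001,0]))
e=blob(w,'copper');print('disc',e,onz(ray('wrist',e[0],s4),68.3)-s4['eef_pos'])
s=manip.observe();print(s['eef_pos'],s['orientation']);save('wrist','pics/w5.png')
E
```

```text
time: 6.25
eef_pos: [509.5, 28.1, 115.5]
orientation: [-3.141, 0.003, 0.003]
force: [1.1, -0.6, -1.6]
grip_width: 0.571
finger_force: 62.4
time: 6.45
eef_pos: [510.4, 24.9, 116.3]
orientation: [3.141, 0.001, -0.0]
force: [0.7, -0.2, -1.1]
grip_width: 0.578
finger_force: 62.4
disc ((262.2310791015625, 246.4877471923828), (89.6774673461914, 96.00936126708984), 89.14637756347656) [ 1.00550016  0.07715069 10.8       ]
[510.41175107  24.91177422 116.32915117] [ 3.14138928e+00  1.16028126e-03 -3.28185087e-04]
```

View pics/w5.png

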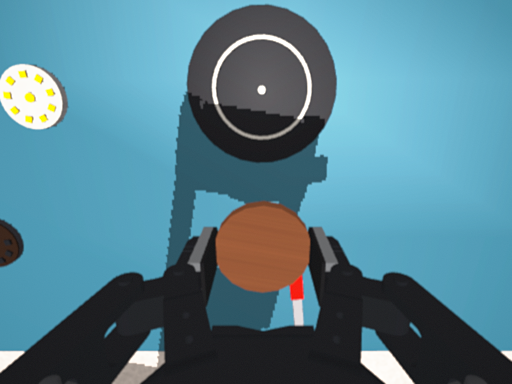

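The sink dot is at (262,90), with the ring around it. The held disc is at (263,246), and the good LED board at (32,97). Now I take a second viewpoint.

```bash
cat >> h.py <<'E'
def dot(im,c,r=14):
    x,y=map(int,c);p=im[y-r:y+r+1,x-r:x+r+1].min(2);m=(p>150).astype(np.uint8)
    n,l,st,ce=cv2.connectedComponentsWithStats(m)
    i=min(range(1,n),key=lambda i:np.hypot(*(ce[i]-r))); return ce[i]+np.array([x-r,y-r])
E
python3 -m handwheel '{"delta_pos":[[0.4,0,0],[0.5,0,0],[0.3,0,0],[0,0,0],[0,0,0],[0,0,0]],"rotation":[[0,0,0],[0,0,0],[0,0,0],[0,0,0],[0,0,0],[0,0,0]]}'
python3 - <<'E'
from h import *
a=cv2.imread('pics/w5.png')[:,:,::-1].copy();sa=dict(eef_pos=np.array([510.41,24.91,116.33]),orientation=np.array([3.14139,.00116,-.00033]))
ua=dot(a,(262,90));ra=ray('wrist',ua,sa);print(ua,onz(ra,20))
s=manip.observe();im=save('wrist','pics/w6.png');print(s['eef_pos'],s['orientation'])
# predict
try:
    h=manip.get_calibration('wrist');f=192/np.tan(np.radians(h['vfov'])/2)
    ub=dot(im,(262,150),25);rb=ray('wrist',ub,s);print(ub,onz(rb,20),tri([ra,rb]))
except Exception as ex: print(ex)
e=blob(im,'copper');print(e,onz(ray('wrist',e[0],s),s['eef_pos'][2]+10.8))
# LED board from w5
e=blob(a,'board',(32,97),(0,50,80,90));r=ray('wrist',e[0],sa);print(e,onz(r,8),tri([r,ray('top',(159.56,181.49))]))
E
```

```text
time: 7.1
eef_pos: [557.7, 25.6, 116.6]
orientation: [-3.141, 0.001, -0.0]
force: [-0.5, 0.7, -2.7]
grip_width: 0.575
finger_force: 62.4
[261.29411765  89.39705882] [590.6692918   25.69851527  20.        ]
[557.6875968   25.62104856 116.62751315] [-3.14142569e+00  1.42556559e-03 -1.58434868e-05]
[262.5 148. ] [590.74816083  25.5604768   20.        ] (array([590.67523279,  25.63040167,  19.61350187]), [np.float64(0.06969427411586394), np.float64(0.06969427411584475)])
((262.29766845703125, 246.42481994628906), (90.32467651367188, 95.67813110351562), 88.32032775878906) [558.75775768  25.65531884 127.42751315]
((30.238693237304688, 96.23969268798828), (57.16722106933594, 72.5891342163086), 137.03131103515625) [585.63232531 220.56063735   8.        ] (array([585.39725783, 219.40236679,   9.27830835]), [np.float64(0.2767941407669991), np.float64(0.27679414076690856)])
```

The sink centre is at (590.7, 25.6) with its top measured at 19.6 mm. Next I move over it and descend.

```bash
python3 -m handwheel '{"delta_pos":[[0.4,0,0],[0.4,0,0],[0,0,0.5],[0,0,0.6],[0,0,0.6],[0,0,0.4],[0,0,0.2],[0,0,0],[0,0,0],[0,0,0]],"rotation":[[0,0,0],[0,0,0],[0,0,0],[0,0,0],[0,0,0],[0,0,0],[0,0,0],[0,0,0],[0,0,0],[0,0,0]]}'; python3 -c "
from h import *
s=manip.observe();print(s['eef_pos'])"
```

```text
time: 8.15
eef_pos: [591.6, 25.7, 26.1]
orientation: [3.141, -0.002, 0.0]
force: [-0.0, 1.3, -0.4]
grip_width: 0.571
finger_force: 62.4
[591.58397486  25.65137139  26.13037384]
```

```bash
cat >> h.py <<'E'
def sinkring(im,s,mask_r=None,z=20,prior=(590.7,25.6)):
    # ring paint pixels -> rays on z -> robust circle fit
    m=(im.min(2)>95)&(im.max(2).astype(int)-im.min(2)<40); ys,xs=np.nonzero(m)
    P=np.array([onz(ray('wrist',(x,y),s),z)[:2] for x,y in zip(xs,ys)])
    r=np.hypot(*(P-prior).T);P=P[(r>33)&(r<43)]
    c=np.array(prior)
    for _ in range(5):
        A=np.c_[2*P,np.ones(len(P))];q=np.linalg.lstsq(A,(P**2).sum(1),rcond=None)[0];c=q[:2];R=np.sqrt(q[2]+c@c)
        d=abs(np.hypot(*(P-c).T)-R);P=P[d<max(1.5,2*np.median(d))]
    return c,R,len(P)
E
python3 - <<'E'
from h import *
s=manip.observe();im=save('wrist','pics/w7.png');print(s['eef_pos'])
e=blob(im,'copper');print(e,onz(ray('wrist',e[0],s),s['eef_pos'][2]+10.8))
print(sinkring(im,s))
E
```

```text
[591.58397486  25.65137139  26.13037384]
((262.5786437988281, 246.3842010498047), (91.26258850097656, 97.01145935058594), 91.32664489746094) [592.63605319  25.54416896  36.93037384]
(array([590.21533954,  25.78330843]), np.float64(38.39982015377576), 1488)
```

View pics/w7.png

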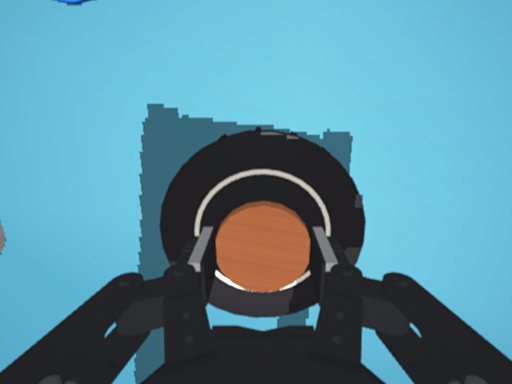

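The ring surrounds the disc with a slightly larger gap at the front. The disc is about 2 mm too far in +x, so I'll correct that and lower.

```bash
python3 -m handwheel '{"delta_pos":[[-0.055,0,0],[0,0,0.1],[0,0,0.05],[0,0,0.03],[0,0,0],[0,0,0]],"rotation":[[0,0,0],[0,0,0],[0,0,0],[0,0,0],[0,0,0],[0,0,0]]}';  python3 -m handwheel '{"delta_pos":[[0,0,0.03],[0,0,0],[0,0,0]],"rotation":[[0,0,0],[0,0,0],[0,0,0]]}'
```

```text
time: 8.8
eef_pos: [588.5, 25.7, 17.6]
orientation: [-3.142, 0.0, 0.0]
force: [0.1, -0.4, -0.8]
grip_width: 0.574
finger_force: 62.6
time: 9.1
eef_pos: [588.7, 25.7, 17.4]
orientation: [3.141, -0.0, 0.0]
force: [-2.2, -0.1, 5.8]
grip_width: 0.572
finger_force: 64.5
```

```bash
python3 - <<'E'
from h import *
s=manip.observe();im=save('wrist','pics/w8.png');print(s['eef_pos'])
e=blob(im,'copper');print(e,onz(ray('wrist',e[0],s),28))
print(sinkring(im,s))
E
```

```text
[588.69820549  25.73021751  17.37839736]
((262.4427795410156, 246.64138793945312), (91.92709350585938, 96.94540405273438), 90.09215545654297) [589.51475765  25.69230078  28.        ]Traceback (most recent call last):
  File "<stdin>", line 4, in <module>
  File "h.py", line 34, in sinkring
    P=np.array([onz(ray('wrist',(x,y),s),z)[:2] for x,y in zip(xs,ys)])
                    ~~~^^^^^^^^^^^^^^^^^
  File "h.py", line 6, in ray
    c=manip.get_calibration(n); f=192/np.tan(np.radians(c['vfov'])/2)
ValueError: time passes only in moves, steps and waits
```

```bash
sed -i "s/^def ray/_C={}\ndef cal(n):\n    if n not in _C:_C[n]=manip.get_calibration(n)\n    return _C[n]\ndef ray/; s/c=manip.get_calibration(n); f=/c=cal(n); f=/" h.py
python3 -m handwheel '{"delta_pos":[[0,0,0],[0,0,0],[0,0,0],[0,0,0],[0,0,-0.3],[0,0,-0.6],[0,0,-0.7],[0,0,-0.7],[0,0,0],[0,0,0]],"rotation":[[0,0,0],[0,0,0],[0,0,0],[0,0,0],[0,0,0],[0,0,0],[0,0,0],[0,0,0],[0,0,0],[0,0,0]]}' 0.75
python3 - <<'E'
from h import *
s=manip.observe();im=save('wrist','pics/w9.png');print(s['eef_pos'])
e=blob(im,'copper');print(e,onz(ray('wrist',e[0],s),28))
print(sinkring(im,s))
E
```

```text
time: 10.15
eef_pos: [589.1, 25.7, 109.9]
orientation: [3.141, -0.002, 0.0]
force: [-0.8, 0.5, -0.1]
grip_width: 0.748
finger_force: 0.0
[589.12420025  25.67033249 109.89991881]
((262.3569641113281, 192.1197967529297), (60.13211441040039, 61.351417541503906), 90.92745208740234) [588.01380812  25.71665529  28.        ]
(array([590.60252954,  25.8512332 ]), np.float64(38.08983101655602), 897)
```

```bash
python3 -m handwheel '{"delta_pos":[[-0.08,-0.81,0],[0,-0.81,0],[0,-0.81,0],[0,-0.81,0],[0,-0.81,0],[0,-0.81,0],[0,0,0.3],[0,0,0.3],[0,0,0],[0,0,0],[0,0,0]],"rotation":[[0,0,0],[0,0,0],[0,0,0],[0,0,0],[0,0,0],[0,0,0],[0,0,0],[0,0,0],[0,0,0],[0,0,0],[0,0,0]]}' 0.75
python3 - <<'E'
from h import *
s=manip.observe();im=save('wrist','pics/w10.png');print(s['eef_pos'])
for k in('board','white'):
  e=blob(im,k,(262,190),(180,110,165,150));r=ray('wrist',e[0],s);print(e,onz(r,8),tri([r,ray('top',(159.56,181.49))]))
E
```

```text
time: 11.3
eef_pos: [585.7, 219.1, 84.6]
orientation: [3.141, -0.0, -0.001]
force: [-0.4, -0.3, -0.6]
grip_width: 0.752
finger_force: 0.0
[585.65792863 219.08333653  84.60655238]
((260.31268310546875, 192.92868041992188), (60.209136962890625, 62.78463363647461), 98.22789764404297) [585.50928744 220.81548386   8.        ] (array([585.38833929, 220.38643418,   6.96640542]), [np.float64(0.4944365020029731), np.float64(0.49443650200301736)])
((260.3267822265625, 193.42526245117188), (59.214481353759766, 61.67687225341797), 104.2938461303711) [585.07894573 220.80592879   8.        ] (array([585.22733882, 220.29118218,   7.60779644]), [np.float64(0.5841303538803213), np.float64(0.5841303538803162)])
```

```bash
python3 -m handwheel '{"delta_pos":[[0,-0.04,0.6],[0,0,0.6],[0,0,0.5],[0,0,0.25],[0,0,0.1],[0,0,0.06],[0,0,0],[0,0,0]],"rotation":[[0,0,0],[0,0,0],[0,0,0],[0,0,0],[0,0,0],[0,0,0],[0,0,0],[0,0,0]]}' 0.75
```

```text
time: 12.15
eef_pos: [586.1, 221.9, 1.1]
orientation: [-3.141, -0.002, 0.0]
force: [-0.2, 0.1, -1.0]
grip_width: 0.752
finger_force: 0.0
```

```bash
python3 -m handwheel '{"delta_pos":[[0,0,0.06],[0,0,0],[0,0,0],[0,0,0],[0,0,0],[0,0,0],[0,0,0]],"rotation":[[0,0,0],[0,0,0],[0,0,0],[0,0,0],[0,0,0],[0,0,0],[0,0,0]]}' 0.5; python3 -m handwheel '{"delta_pos":[[0,0,-0.1],[0,0,-0.3],[0,0,-0.6],[0,0,-0.6],[0,0,-0.6],[0,0,-0.5],[0,0,0],[0,0,0]],"rotation":[[0,0,0],[0,0,0],[0,0,0],[0,0,0],[0,0,0],[0,0,0],[0,0,0],[0,0,0]]}'
python3 - <<'E'
from h import *
s=manip.observe();im=save('wrist','pics/w11.png');print(s['eef_pos'],s['orientation'])
for k in('board','white'):
  e=blob(im,k,(262,246),(200,180,125,130));r=ray('wrist',e[0],s);print(e,onz(r,s['eef_pos'][2]+9.4)-s['eef_pos'])
E
```

```text
time: 12.85
eef_pos: [586.2, 222.0, -0.6]
orientation: [-3.141, -0.002, 0.0]
force: [-1.6, 0.2, 7.5]
grip_width: 0.574
finger_force: 60.6
time: 13.65
eef_pos: [585.3, 221.8, 106.1]
orientation: [-3.141, -0.001, 0.0]
force: [0.0, -0.0, -0.1]
grip_width: 0.574
finger_force: 62.0
[585.34055875 221.77048481 106.06362729] [-3.14140601e+00 -9.07584641e-04  3.11954526e-04]
((262.3538818359375, 246.05111694335938), (86.78052520751953, 95.82537841796875), 90.38088989257812) [4.58400987e-01 6.98219283e-03 9.40000000e+00]
((262.4441223144531, 246.46475219726562), (85.38771057128906, 95.05884552001953), 89.65778350830078) [ 0.21205575 -0.04047038  9.4       ]
```

View pics/w11.png

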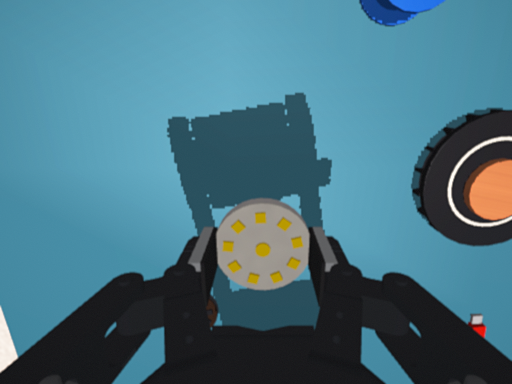

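The board is held level with LEDs up, at (263,246). Next I carry it over the sink.

```bash
python3 -m handwheel '{"delta_pos":[[0.11,0.5,0],[0,0.86,0],[0,0.86,0],[0,0.86,0],[0,0.86,0],[0,0.66,0],[0,0.3,0],[0,0,0.5],[0,0,0.6],[0,0,0.45],[0,0,0.2],[0,0,0]],"rotation":[[0,0,0],[0,0,0],[0,0,0],[0,0,0],[0,0,0],[0,0,0],[0,0,0],[0,0,0],[0,0,0],[0,0,0],[0,0,0],[0,0,0]]}';python3 -m handwheel '{"delta_pos":[[0,0,0],[0,0,0]],"rotation":[[0,0,0],[0,0,0]]}'
python3 - <<'E'
from h import *
s=manip.observe();im=save('wrist','pics/w12.png');print(s['eef_pos'],s['orientation'])
e=blob(im,'board',(262,246),(200,180,125,130));r=ray('wrist',e[0],s);print(e,onz(r,s['eef_pos'][2]+10.4))
print(sinkring(im,s))
E
```

```text
time: 14.9
eef_pos: [588.4, 26.5, 33.9]
orientation: [-3.141, 0.004, 0.001]
force: [-0.0, 0.5, -0.8]
grip_width: 0.574
finger_force: 62.0
time: 15.1
eef_pos: [590.5, 25.9, 36.7]
orientation: [3.141, -0.002, 0.001]
force: [0.6, 1.1, 0.2]
grip_width: 0.57
finger_force: 62.0
[590.54775057  25.87061788  36.69313674] [ 3.14135800e+00 -1.76347527e-03  6.48245285e-04]
((262.3347473144531, 243.677490234375), (93.4351806640625, 95.08680725097656), 86.23933410644531) [592.96826997  25.88982332  47.09313674]
(array([590.33806043,  25.77396329]), np.float64(38.302222887954905), 1407)
```

View pics/w12.png

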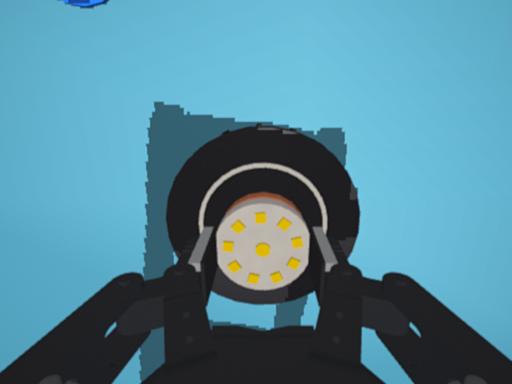

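The board is over the disc and ring, with a sliver of copper visible ahead of it. I lower it to contact.

```bash
python3 -m handwheel '{"delta_pos":[[-0.02,0,0.1],[0,0,0.07],[0,0,0.04],[0,0,0.02],[0,0,0],[0,0,0]],"rotation":[[0,0,0],[0,0,0],[0,0,0],[0,0,0],[0,0,0],[0,0,0]]}';  python3 -m handwheel '{"delta_pos":[[0,0,0.025],[0,0,0],[0,0,0]],"rotation":[[0,0,0],[0,0,0],[0,0,0]]}'
```

```text
time: 15.75
eef_pos: [588.8, 25.7, 27.4]
orientation: [3.142, 0.0, 0.0]
force: [-3.2, -0.2, 7.3]
grip_width: 0.569
finger_force: 63.0
time: 16.05
eef_pos: [588.8, 25.7, 27.3]
orientation: [3.141, -0.0, 0.0]
force: [-5.6, 0.2, 14.2]
grip_width: 0.573
finger_force: 63.6
```

```bash
python3 -m handwheel '{"delta_pos":[[0,0,-0.015],[0,0,0],[0,0,0],[0,0,0],[0,0,0],[0,0,-0.3],[0,0,-0.6],[0,0,-0.7],[0,0,-0.7],[0,0,0],[0,0,0]],"rotation":[[0,0,0],[0,0,0],[0,0,0],[0,0,0],[0,0,0],[0,0,0],[0,0,0],[0,0,0],[0,0,0],[0,0,0],[0,0,0]]}' 0.75
python3 - <<'E'
from h import *
s=manip.observe();im=save('wrist','pics/w13.png');print(s['eef_pos'])
e=blob(im,'white',(262,195),(215,140,94,110));print(e,onz(ray('wrist',e[0],s),36))
e=blob(im,'board',(262,195),(215,140,94,110));print(e,onz(ray('wrist',e[0],s),36))
print(sinkring(im,s))
E
```

```text
time: 17.15
eef_pos: [589.5, 25.7, 119.5]
orientation: [3.141, -0.002, 0.0]
force: [-0.5, 0.3, -0.3]
grip_width: 0.752
finger_force: 0.0
[589.50726495  25.69595555 119.46926571]
((262.2030029296875, 181.93408203125), (84.11365509033203, 87.0315933227539), 81.75373840332031) [596.81978842  25.86447237  36.        ]
((262.11279296875, 181.864990234375), (84.74344635009766, 87.5995864868164), 85.86386108398438) [596.88000569  25.93949708  36.        ]
(array([590.84219697,  25.77081603]), np.float64(37.95319919207214), 790)
```

View pics/w13.png

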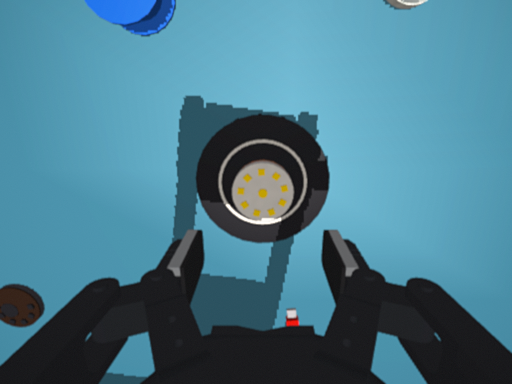

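The board sits on the disc, LEDs up, with its centre LED at about (262,193), inside the ring centred at about (263,181).

```bash
python3 - <<'E'
from h import *
im=cv2.imread('pics/w13.png')[:,:,::-1].copy();s=dict(eef_pos=np.array([589.5,25.7,119.47]),orientation=np.array([3.141,-.002,0]))
h=cv2.cvtColor(im,cv2.COLOR_RGB2HSV).astype(int);m=((h[...,0]>18)&(h[...,0]<35)&(h[...,1]>140)&(h[...,2]>110)).astype(np.uint8);m[:140]=0;m[240:]=0
n,l,st,ce=cv2.connectedComponentsWithStats(m)
pts=np.array([onz(ray('wrist',c,s),38)[:2] for c,a in zip(ce[1:],st[1:,4]) if a>8]);print(len(pts));print(pts.round(1))
c0=pts[np.argmin(np.hypot(*(pts-pts.mean(0)).T))];print('centre LED',c0)
o=np.array([p for p in pts if np.hypot(*(p-c0))>5],np.float32);print(cv2.fitEllipse(o))
E
```

```text
10
[[606.2  27. ]
 [602.4  14.8]
 [600.9  38.4]
 [592.    7.9]
 [590.   43.9]
 [587.7  25.7]
 [579.6   9.2]
 [577.4  41. ]
 [570.8  18.4]
 [570.1  31. ]]
centre LED [587.72704359  25.67056532]
((587.69580078125, 25.725067138671875), (36.688758850097656, 36.8270149230957), 74.83457946777344)
```

```bash
python3 -m handwheel '{"delta_pos":[[0.12,0.55,0],[0.12,0.75,0],[0.12,0.75,0],[0.12,0.75,0],[0.12,0.75,0],[0.12,0.75,0],[0.12,0.75,0],[0.12,0.75,0],[0.12,0.75,0],[0.12,0.75,0],[0,0.2,0],[0,0,0]],"rotation":[[0,0,0],[0,0,0],[0,0,0],[0,0,0],[0,0,0],[0,0,0],[0,0,0],[0,0,0],[0,0,0],[0,0,0],[0,0,0],[0,0,0]]}' 1;python3 -m handwheel '{"delta_pos":[[0,0,0],[0,0,0]],"rotation":[[0,0,0],[0,0,0]]}'
python3 - <<'E'
from h import *
s=manip.observe();im=save('wrist','pics/w14.png');print(s['eef_pos'])
e=blob(im,'white',(262,190),(190,100,150,150));r=ray('wrist',e[0],s);print(e,onz(r,25),tri([r,ray('top',(376.57,153.74))]))
t=save('top','pics/t2.png')
e=blob(t,'board',(245,175),(228,160,34,34));print(e,onz(ray('top',e[0]),36))
e=blob(t,'dark',(230,165),(205,137,80,80));print(e,onz(ray('top',e[0]),10))
E
```

```text
time: 18.4
eef_pos: [636.0, -275.1, 116.3]
orientation: [-3.14, 0.002, -0.002]
force: [-0.7, -0.3, 0.6]
grip_width: 1.002
finger_force: 0.0
time: 18.6
eef_pos: [636.8, -272.5, 117.7]
orientation: [-3.141, 0.001, 0.002]
force: [-0.0, -0.2, 0.2]
grip_width: 1.0
finger_force: 0.0
[ 636.80382354 -272.54118568  117.74628344]
((262.58758544921875, 184.5091094970703), (73.02047729492188, 76.43201446533203), 88.05378723144531) [ 638.61704253 -272.56055839   25.        ] (array([ 638.07211217, -273.2660744 ,   24.74195947]), [np.float64(0.8317315381449198), np.float64(0.8317315381450243)])
((244.7841339111328, 176.63816833496094), (24.065502166748047, 24.33323097229004), 82.16934204101562) [587.60900304  24.17712718  36.        ]Traceback (most recent call last):
  File "<stdin>", line 6, in <module>
  File "h.py", line 30, in blob
    return cv2.fitEllipse(cv2.convexHull(cs[0]))
                                         ~~^^^
IndexError: list index out of range
```

View pics/w14.png

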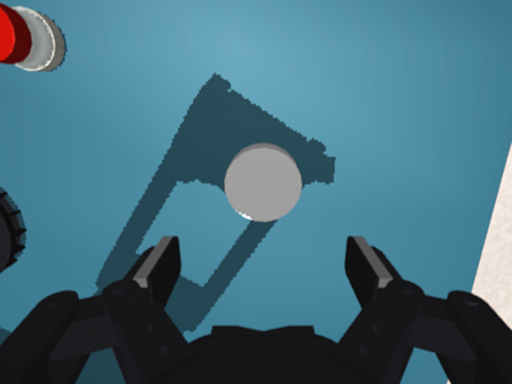

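The cover top is at (263,184), centred laterally between the pads. I descend over it.

```bash
python3 -m handwheel '{"delta_pos":[[0.035,0,0.5],[0,0,0.6],[0,0,0.6],[0,0,0.6],[0,0,0.4],[0,0,0.2],[0,0,0.05],[0,0,0],[0,0,0]],"rotation":[[0,0,0],[0,0,0],[0,0,0],[0,0,0],[0,0,0],[0,0,0],[0,0,0],[0,0,0],[0,0,0]]}' 1
python3 - <<'E'
from h import *
s=manip.observe();im=save('wrist','pics/w15.png');print(s['eef_pos'])
e=blob(im,'white',(262,240),(180,150,165,160));print(e,onz(ray('wrist',e[0],s),25))
E
```

```text
time: 19.6
eef_pos: [639.3, -274.7, 1.5]
orientation: [3.14, -0.002, 0.0]
force: [-0.2, -0.3, 0.8]
grip_width: 1.003
finger_force: 0.0
[ 639.29837521 -274.72657402    1.48279822]
((258.0820617675781, 260.4850158691406), (120.9923324584961, 138.7211151123047), 91.04178619384766) [ 640.03735025 -272.64765236   25.        ]
```

```bash
python3 -m handwheel '{"delta_pos":[[0,-0.05,0.05],[0,0,0.05],[0,0,0],[0,0,0]],"rotation":[[0,0,0],[0,0,0],[0,0,0],[0,0,0]]}' 1;python3 -m handwheel '{"delta_pos":[[0,0,0],[0,0,0],[0,0,0],[0,0,0],[0,0,0]],"rotation":[[0,0,0],[0,0,0],[0,0,0],[0,0,0],[0,0,0]]}' 0.65;  python3 -m handwheel '{"delta_pos":[[0,0,-0.1],[0,0,-0.3],[0,0,-0.6],[0,0,-0.7],[0,0,-0.7],[0,0,-0.6],[0,0,0],[0,0,0]],"rotation":[[0,0,0],[0,0,0],[0,0,0],[0,0,0],[0,0,0],[0,0,0],[0,0,0],[0,0,0]]}'
python3 - <<'E'
from h import *
s=manip.observe();im=save('wrist','pics/w16.png');print(s['eef_pos'],s['orientation'])
e=blob(im,'white',(262,250),(180,150,165,160));print(e,onz(ray('wrist',e[0],s),s['eef_pos'][2]+28)-s['eef_pos'])
E
```

```text
time: 20.05
eef_pos: [638.4, -272.2, -3.9]
orientation: [-3.142, 0.0, 0.0]
force: [-1.2, 0.1, 0.2]
grip_width: 1.001
finger_force: 0.0
time: 20.55
eef_pos: [638.9, -272.5, -3.3]
orientation: [3.141, -0.001, 0.0]
force: [-1.6, -0.3, 5.5]
grip_width: 0.768
finger_force: 66.9
time: 21.35
eef_pos: [638.5, -272.3, 116.8]
orientation: [3.141, -0.001, 0.0]
force: [-0.4, -0.0, -0.2]
grip_width: 0.767
finger_force: 66.5
[ 638.5219045  -272.27025508  116.77919203] [ 3.14100605e+00 -9.09422548e-04  3.66057846e-04]
((262.4779052734375, 264.8951721191406), (124.73040771484375, 141.8925018310547), 90.44326782226562) [ 1.28469053 -0.04721973 28.        ]
```

View pics/w16.png

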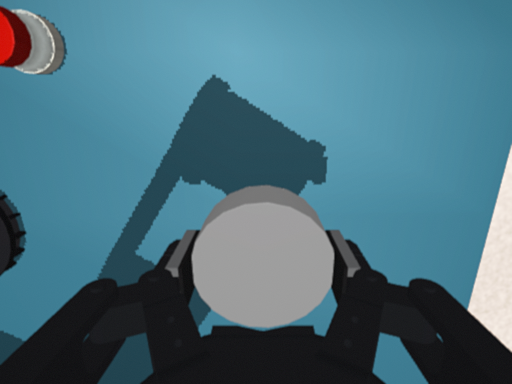

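The cover is held level, its top at (262,265). Next I carry it to the sink and look again.

```bash
python3 -m handwheel '{"delta_pos":[[-0.125,-0.5,0],[-0.125,-0.745,0],[-0.125,-0.745,0],[-0.125,-0.745,0],[-0.125,-0.745,0],[-0.125,-0.745,0],[-0.125,-0.745,0],[-0.125,-0.745,0],[-0.125,-0.745,0],[-0.125,-0.745,0],[0,-0.245,0],[0,0,0]],"rotation":[[0,0,0],[0,0,0],[0,0,0],[0,0,0],[0,0,0],[0,0,0],[0,0,0],[0,0,0],[0,0,0],[0,0,0],[0,0,0],[0,0,0]]}';python3 -m handwheel '{"delta_pos":[[0,0,0.5],[0,0,0.6],[0,0,0.4],[0,0,0.2],[0,0,0],[0,0,0],[0,0,0]],"rotation":[[0,0,0],[0,0,0],[0,0,0],[0,0,0],[0,0,0],[0,0,0],[0,0,0]]}'
python3 - <<'E'
from h import *
s=manip.observe();im=save('wrist','pics/w17.png');print(s['eef_pos'],s['orientation'])
e=blob(im,'white',(262,265),(180,200,165,130));print(e,onz(ray('wrist',e[0],s),s['eef_pos'][2]+28))
print(sinkring(im,s))
# sink outer rim from dark outline: rightmost/leftmost/top
E
```

```text
time: 22.6
eef_pos: [587.4, 27.1, 114.9]
orientation: [-3.141, 0.002, 0.003]
force: [0.2, -0.3, -0.5]
grip_width: 0.77
finger_force: 66.5
time: 23.3
eef_pos: [589.2, 25.3, 49.1]
orientation: [3.141, -0.002, -0.0]
force: [0.2, 0.9, -0.5]
grip_width: 0.767
finger_force: 66.5
[589.22628969  25.25172836  49.0692635 ] [ 3.14123997e+00 -1.82669405e-03 -4.61037762e-05]
((262.46142578125, 264.6361083984375), (126.28449249267578, 142.71568298339844), 90.21461486816406) [590.62184906  25.20468736  77.0692635 ]
(array([590.45865537,  25.76401366]), np.float64(38.21882082075051), 1477)
```

```bash
python3 -m handwheel '{"delta_pos":[[-0.025,-0.01,0.1],[0,0,0.1],[0,0,0.1],[0,0,0.1],[0,0,0.1],[0,0,0],[0,0,0]],"rotation":[[0,0,0],[0,0,0],[0,0,0],[0,0,0],[0,0,0],[0,0,0],[0,0,0]]}'; python3 - <<'E'
from h import *
s=manip.observe();im=save('wrist','pics/w18.png');print(s['eef_pos'],s['orientation'])
e=blob(im,'white',(262,265),(180,200,165,130));print(e,onz(ray('wrist',e[0],s),s['eef_pos'][2]+28))
print(sinkring(im,s))
E
```

```text
time: 24.05
eef_pos: [587.3, 26.2, 27.9]
orientation: [-3.142, 0.0, 0.0]
force: [-0.6, 0.8, -0.9]
grip_width: 0.768
finger_force: 66.5
[587.28429015  26.15644673  27.90180702] [-3.14154945e+00  3.73487222e-04  3.44104635e-04]
((262.4867858886719, 264.4097595214844), (126.28345489501953, 142.97256469726562), 90.22177124023438) [588.86572958  26.08723213  55.90180702]
(array([590.43886093,  25.74943524]), np.float64(38.230169109503414), 1793)
```

The cover is already around the board with no contact force. I lower it to the sink.

```bash
python3 -m handwheel '{"delta_pos":[[0,0,0.1],[0,0,0.08],[0,0,0.03],[0,0,0],[0,0,0]],"rotation":[[0,0,0],[0,0,0],[0,0,0],[0,0,0],[0,0,0]]}'; python3 -m handwheel '{"delta_pos":[[0,0,0.03],[0,0,0],[0,0,0]],"rotation":[[0,0,0],[0,0,0],[0,0,0]]}'
```

```text
time: 24.6
eef_pos: [587.4, 26.2, 19.7]
orientation: [-3.142, 0.0, 0.0]
force: [0.1, -1.1, -1.1]
grip_width: 0.767
finger_force: 66.5
time: 24.9
eef_pos: [587.4, 26.2, 18.5]
orientation: [-3.142, -0.0, 0.0]
force: [-0.5, -0.0, -0.8]
grip_width: 0.765
finger_force: 66.5
```

```bash
python3 -m handwheel '{"delta_pos":[[0,0,0.03],[0,0,0],[0,0,0]],"rotation":[[0,0,0],[0,0,0],[0,0,0]]}'; python3 -m handwheel '{"delta_pos":[[0,0,0.02],[0,0,0],[0,0,0]],"rotation":[[0,0,0],[0,0,0],[0,0,0]]}'
```

```text
time: 25.2
eef_pos: [587.3, 26.2, 17.3]
orientation: [-3.142, 0.0, 0.0]
force: [-0.1, 1.0, -0.8]
grip_width: 0.765
finger_force: 66.5
time: 25.5
eef_pos: [587.5, 26.1, 16.7]
orientation: [3.142, -0.0, 0.0]
force: [0.4, -0.9, 2.0]
grip_width: 0.768
finger_force: 66.6
```

Light contact at the expected height. Release, rise and check.

```bash
python3 -m handwheel '{"delta_pos":[[0,0,0.01],[0,0,0],[0,0,0]],"rotation":[[0,0,0],[0,0,0],[0,0,0]]}'; python3 -m handwheel '{"delta_pos":[[0,0,0],[0,0,0],[0,0,0],[0,0,0],[0,0,0],[0,0,-0.3],[0,0,-0.6],[0,0,-0.7],[0,0,-0.7],[0,0,-0.5],[0,0,0],[0,0,0]],"rotation":[[0,0,0],[0,0,0],[0,0,0],[0,0,0],[0,0,0],[0,0,0],[0,0,0],[0,0,0],[0,0,0],[0,0,0],[0,0,0],[0,0,0]]}' 1
python3 - <<'E'
from h import *
s=manip.observe();im=save('wrist','pics/w19.png');print(s['eef_pos'],s['orientation'])
e=blob(im,'white',(262,190),(190,120,140,130));print(e,onz(ray('wrist',e[0],s),45));print(sinkring(im,s))
t=save('side','pics/s2.png')
cv2.imwrite('pics/c.png',np.hstack([im[100:300,130:400,::-1],cv2.resize(t[150:250,200:335,::-1],(270,200),interpolation=cv2.INTER_CUBIC)]))
E
```

```text
time: 25.8
eef_pos: [587.5, 26.1, 16.7]
orientation: [3.142, -0.0, 0.0]
force: [-2.3, -0.4, 5.2]
grip_width: 0.766
finger_force: 67.3
time: 27.0
eef_pos: [587.5, 26.1, 128.8]
orientation: [3.141, -0.001, 0.0]
force: [0.2, 0.0, -0.3]
grip_width: 0.997
finger_force: 0.0
[587.52056646  26.14294506 128.81441142] [ 3.14138951e+00 -1.37575058e-03  4.16586099e-04]
((262.5431823730469, 189.6575927734375), (75.90803527832031, 79.41834259033203), 89.12449645996094) [587.84984947  26.04543337  45.        ]
(array([590.60644263,  25.84920426]), np.float64(38.1303488662364), 767)
```

View pics/c.png

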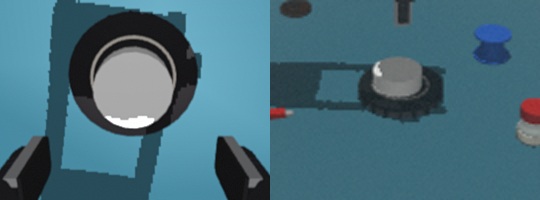

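The cover sits flat and level inside the ring in both views, about 3 mm off centre and within tolerance. The gripper is clear, so I hand in.

```bash
python3 -c "
from bench import manip
print(manip.sign_off())"
```

```text
the job is handed in; nothing more can be done
None
```

I rebuilt the lamp on the heat sink (spreader, LED board, cover) and handed the job in after about 27 s of robot time; the parts measured about 3 mm off the sink's centre at each placing (limits 6 mm for the discs, 7 mm for the cover), nothing was dropped, and no verdict came back.

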